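# Count to the third gap of the soap rack and push the bar in

### The job

Starting at the end of the soap rack that has the ball knob, run a fingertip lightly along the top of its front rail to count the gaps (filled ones count too), touching the rail over the first, the second and then the third gap. Then push the loose new soap bar along the counter into that third gap, end first, until it is fully home against the back wall, and move the hand clear. Push it gently, never lifting or tipping it, put it into no other gap, and leave everything else where it is.

Things in the scene. Friction and masses are not known exactly. Their poses are not given: they have to be found in the camera images.
- rack: fixed wooden soap rack, 103 deep x 346 wide x 60 mm high, no floor or top. Origin: on the counter, mid-width; x from the open front (robot side) to the back wall, y to the left, z up. Dividers 10 mm thick make six gaps 46 mm wide, centred at y = +140, +84, +28, -28, -84, -140 mm. Rounded divider fronts at x = -50, back wall's inner face at x = +43 mm. Mouths 50 mm high, under the rail
- knob_post: low wooden end post of the rack (60 x 14 x 60 mm) with a 28 mm ball knob on top, 96 mm high in all, fixed at one end of the rack (left or right, it varies) at x = +10, y = +181 or -181 mm in the rack's frame: counting starts at this end. Origin: centre of its underside
- plain_post: the same end post without knob, 60 mm high, at the other end of the rack. Origin: centre of its underside
- soap: the new soap bar, 115 mm (its x) x 36 mm (its y) x 34 mm high, about 140 g, lying loose on the counter in front of the rack, roughly pointing at it. Origin: centre of its underside. Fully home, its far end touches the rack's back wall (origin at x = -14.5 mm in the rack's frame) and its near end stands 22 mm out of the mouth
- rail: the rack's front rail over the gaps' mouths: one straight flat wooden strip, 336 mm long (y), 14 mm deep (x), 12 mm high, top 62 mm above the counter, higher than the dividers (50 mm). On spring pins: the whole rail dips under 3 to 9 N, at most 8 mm. Its pieces rail_c0 (leftmost, +y) to rail_c5 are 56 mm each, one per gap. Origin: its centre, at x = -43 mm in the rack's frame
- worn_a: a worn, shorter soap bar, 80 x 36 x 30 mm, standing in the leftmost gap, against the back wall; leave alone. Origin: centre of its underside
- worn_b: a worn, shorter soap bar, 80 x 36 x 28 mm, in the fifth gap from the left, against the back wall; leave alone. Origin: centre of its underside
- scoop: white plastic measuring cup, 64 mm across, 55 mm tall, bystander on the left. Origin: centre of its underside
- detergent: white detergent bottle, 72 mm across, 190 mm tall, bystander on the left. Origin: centre of its underside
- brush: wooden brush lying on the counter on the right, about 200 mm long, bystander
- jar: glass jar with steel lid, 68 mm across, 85 mm tall, bystander on the right. Origin: centre of its underside
- polish: metal can, 60 mm across, 100 mm tall, bystander on the left. Origin: centre of its underside
Mind the look-alikes: they are no part of the job. Leave any turquoise look-alike of the soap alone.

How it is judged:
On the way, in this order (a step that is already met when the one before it is completed fails the run):
1. a fingertip touches the rail over the first gap from the knob end (((y of knob_post in the frame of rack above 0 m and contact force between the fingers and rail_c0 above 0.2 N) or (y of knob_post in the frame of rack below 0 m and contact force between the fingers and rail_c5 above 0.2 N))), for 0.04 s.
2. a fingertip touches the rail over the second gap from the knob end (((y of knob_post in the frame of rack above 0 m and contact force between the fingers and rail_c1 above 0.2 N) or (y of knob_post in the frame of rack below 0 m and contact force between the fingers and rail_c4 above 0.2 N))), for 0.04 s.
3. a fingertip touches the rail over the third gap from the knob end (((y of knob_post in the frame of rack above 0 m and contact force between the fingers and rail_c2 above 0.2 N) or (y of knob_post in the frame of rack below 0 m and contact force between the fingers and rail_c3 above 0.2 N))), for 0.04 s.
4. the soap bar is fully home in the third gap from the knob end (((y of knob_post in the frame of rack above 0 m and y of soap in the frame of rack between 0.018 and 0.038 m) or (y of knob_post in the frame of rack below 0 m and y of soap in the frame of rack between -0.038 and -0.018 m)) and x of soap in the frame of rack above -0.0195 m and angle between the x axis of soap and the x axis of rack, either way round below 0.12 rad and height (world z) of soap below 0.004 m and angle between soap's own z axis and vertical below 0.06 rad), for 0.2 s.
At the end, for the whole second after the job is handed in: The soap bar lies flat and still on the counter in the third gap from the knob end, its far end within 5 mm of the back wall, and nothing else has moved by more than 15 mm (all of step 4 and linear speed of soap below 0.01 m/s and distance of each of worn_a, worn_b, scoop, detergent, brush, jar, polish from where it was at the start of the episode below 0.015 m); the robot touches nothing.
It fails at once if the soap bar is squeezed or pushed harder than 60 N (contact force between the fingers and soap above 60 N).
It fails at once if the soap bar is lifted off the counter or tipped (height (world z) of soap above 0.01 m or angle between soap's own z axis and vertical above 0.2 rad).
It fails at once if the soap bar is pushed into another gap than the third (x of soap in the frame of rack above -0.08 m and not ((y of knob_post in the frame of rack above 0 m and y of soap in the frame of rack between 0.008 and 0.048 m) or (y of knob_post in the frame of rack below 0 m and y of soap in the frame of rack between -0.048 and -0.008 m))).
It fails at once if the rail is pressed harder than 30 N (contact force between the fingers and rail above 30 N).
It fails at once if another thing is moved by more than 15 mm or tipped (distance of any of worn_a, worn_b, scoop, detergent, brush, jar, polish from where it was at the start of the episode above 0.015 m or angle between any of worn_a, worn_b, scoop, detergent, jar, polish's own z axis and vertical above 0.25 rad).
It also fails if it takes over 61 s, if anything falls off the work surface, if the arm or the gripper's body presses on something with over 40 N, if the wrist force passes 120 N, or if a joint passes its speed limit or range.

### The arm

A 6-joint arm with a two-finger parallel gripper is mounted at the origin on the work surface. World frame = base frame: x ahead of the robot, y to its left, z up, the work surface at z = 0. Lengths are in m, angles in rad, forces in N, time in s.
With the tool pointing down it reaches from about 0.3 to 0.775 m from the base axis. Payload 14.6 kg.
Tool frame: the origin (TCP) lies on the centre line of the jaws, within the pads' length; the fingertips stand ctrl.tcp_to_tips ahead of it and the grasp point (between the pads) lies 2 mm behind it (ctrl.tcp_to_tips is the distance from the TCP to the fingertips, in m); z points along the fingers, y is the line along which they close (so a half turn about z gives the same grasp; the last joint's range is limited). The gripper opens to 94 mm and grips with 3 to 60 N. Pads are 16 mm wide; open, the fingers measure 119 mm over their backs; the gripper's body (75 mm by 177 mm) begins 78 mm behind the grasp point.
Start: joints at [-1.338, 0.3, 1.521, -0, 1.321, -0.067], TCP at [0.162, -0.525, 0.222] pointing down, gripper open.
Joint ranges: [-3.03, 3.03], [-0.79, 2.21], [0.23, 2.52], [-1.04, 4.18], [0, 3.07], [-2.55, 2.55]. Speed limits (rad/s): [2.22, 2.22, 2.57, 3.14, 3.14, 3.14].

### API

Orientations are given as [roll, pitch, yaw] about the fixed x, y, z axes, in that order (R = Rz(yaw) Ry(pitch) Rx(roll)).
In Python, from station import telemetry, viewer, hand_in, ctrl gives the robot as it stands.
- The arm moves only by the tool step_arm, never from a script. Its argument "plan" is a list of rows, each an object of numbers: "dx", "dy", "dz": the shift along the tool's x, y, z scaled (see below); "rx", "ry", "rz": the turn, a rotation vector about the tool's x, y, z scaled (see below); "claw": the closure, from 0 (fully open) to 1 (shut). In form: [{"dx": .., "dy": .., "dz": .., "rx": .., "ry": .., "rz": .., "claw": ..}, ...]. A call has 1 to 10 rows; each row shifts and turns the commanded pose from where the row before left it, along the tool's axes as they then stand; what a row does not reach is not made up. The controller multiplies each number of a shift by 0.1 m and each number of a turn by 90 degrees. A row lasts 1/10 s, in which the tool goes at most 50 mm and 8.59 degrees, less where a joint would pass 70% of its speed; a pose out of reach is approached as far as the arm can. A call with a number of a shift or a turn outside -1 to 1 is refused whole. A call with a gripper value outside its range is refused whole. The fingers move at their own pace and stop on an object; "grip_force" is the grip in N (left out, the last holds). Time passes only in rows, so rows that do not move let the fingers close. It gives the time, the measured TCP pose, the force, the opening and the grip force at its end, in the units of the state.
- telemetry.get_obs(): the state, without advancing time (a new reading comes with each control period).
- viewer.camera(name): name is "scene" or "top" or "wrist"; returns a dict with "img" (384x512x3 uint8, red, green, blue), "z_map" (384x512 float32, m along the optical axis (not along the pixel's ray), 0 where there is no reading), "fx", "fy", "cx", "cy" (pixels), "R" (3x3) and "t" (3): a world point X has camera coordinates R X + t; the wrist camera has in their place "tool_from_camera" (4x4, takes a point from camera to tool coordinates, whose origin is the TCP and whose axes are the flange's). Camera axes: x right, y down, z forward; pixel columns grow to the right and rows downward; lengths in m; the calibration is good to about 2 mm. A picture is of the moment at which its call begins: read the wrist's pose just before it.
- hand_in(): hands the job in; it is judged then, once.
Trained networks look in a picture, given as the dict that the camera call returned (one of the last four; its "shot" number tells which), for a name from the list of things; names that differ only in an ending like _2 or _b are one class to them, and where a whole thing is asked for, a point or a joint stands for the part that bears it (a point fixed in the world has none). Each returns a list of dicts, best first, with "score" (0 to 1); they miss things now and then, are a little off and sometimes report something else, mostly with a low value. They report only what shows in the picture. A call takes as long as a camera call. They do not tell look-alikes from the thing itself.
- viewer.recognise(target, picture): "rect" ([left, top, right, bottom] in pixels, round what is visible of it).
The state is a dict: "time_s": time; "qpos": joint angles; "joint_vel": joint speeds; "tau": joint torques, N m; "ee_pos": TCP position; "eef_rot": TCP orientation; "force": force on the tool from outside, world axes, zero at the start; "moment": the same for the moment, N m; "grip_width": finger opening in m; "grip_force": force on a finger pad.
Only numpy, scipy, OpenCV 4.12 (cv2) and the standard library are available. Lean on these libraries where they do the work, as an engineer would, in place of code of your own. Each camera call takes 0.05 s, during which the arm holds its last target. There are 200 camera calls.

## Working session

There is one attempt and no reset: what is moved stays moved. The work goes in short steps, Python scripts to look and compute and a tool call to move; the robot and the scene stay as the last step left them, time stands still between calls to the robot, and variables do not carry over. Pictures are saved under pics/ and viewed, at most 10 in all, crops included, and the job is handed in when it is done.

Besides the shell and the picture viewer there is one more tool, called after "Emit:" as a command line: name --argument value ..., lists and objects as JSON in quotes. step_arm: Moves the arm, as the interface text tells. Shifts and turns lie within -1 to 1; 1 stands for 0.1 m of shift or 90 degrees of turn. Its arguments: {"type":"object","properties":{"plan":{"type":"array"},"grip_force":{"type":"number"}},"required":["plan"]}

```bash
mkdir -p pics; cat > h.py <<'E'
import numpy as np, cv2
from station import telemetry, viewer, hand_in, ctrl
def cloud(p):
    v,u=np.mgrid[0:384,0:512]; z=p["z_map"]
    c=np.stack([(u-p["cx"])/p["fx"]*z,(v-p["cy"])/p["fy"]*z,z],-1)
    return (c-p["t"])@p["R"]   # R^T (c - t)
def save(n,img): cv2.imwrite("pics/"+n,cv2.cvtColor(np.ascontiguousarray(img),cv2.COLOR_RGB2BGR))
E
python3 - <<'E'
from h import *
print(ctrl.tcp_to_tips, telemetry.get_obs())
s=viewer.camera("scene"); t=viewer.camera("top")
save("a.png",cv2.resize(np.vstack([s["img"],t["img"]]),None,fx=.78,fy=.78))
save("top.png",cv2.resize(t["img"],(800,600)))
np.savez("t.npz",**{k:t[k] for k in("img","z_map","fx","fy","cx","cy","R","t")})
P=cloud(t)
for n in["rack","knob_post","plain_post","soap","rail","worn_a","brush","jar","scoop","detergent","polish"]:
  for d in viewer.recognise(n,t)[:3]:
    l,a,r,b=map(int,d["rect"]); m=P[a:b+1,l:r+1].reshape(-1,3)
    print(n,round(d["score"],2),l,a,r,b,np.round(P[(a+b)//2,(l+r)//2],3))
E
```

```text
0.017 {'time_s': 0.0, 'qpos': array([-1.33761832e+00,  3.00496057e-01,  1.52161746e+00,  2.15769776e-05,
        1.32070026e+00, -6.66022428e-02]), 'joint_vel': array([-0.00328213,  0.0002039 , -0.00017995, -0.00112261, -0.00070621,
        0.00086685]), 'tau': array([ 2.47311807e-03, -5.31799042e+01, -3.52732766e+01,  7.09143095e-02,
        2.44248554e-02, -2.98726172e-05]), 'ee_pos': array([ 0.16236202, -0.52521897,  0.22185724]), 'eef_rot': array([-3.14037563e+00, -1.02121983e-04,  2.99774834e-01]), 'force': array([-1.09308158,  0.17500152, -0.42250977]), 'moment': array([ 0.00664693,  0.00070554, -0.01801805]), 'grip_force': 0.0, 'grip_width': 0.09394007894427452}
rack 0.91 180 105 315 158 [0.71  0.015 0.05 ]
rack 0.22 89 142 136 176 [0.612 0.329 0.136]
knob_post 0.45 171 110 179 138 [0.713 0.193 0.092]
knob_post 0.33 181 118 205 143 [0.716 0.156 0.029]
plain_post 0.7 183 117 203 143 [0.716 0.156 0.029]
plain_post 0.69 313 123 321 147 [ 0.7   -0.163  0.062]
soap 0.93 262 203 299 247 [ 0.473 -0.073  0.033]
soap 0.65 167 223 212 243 [0.448 0.155 0.032]
soap 0.57 224 173 242 218 [0.546 0.047 0.037]
rail 0.73 181 143 314 154 [0.663 0.014 0.061]
rail 0.72 313 121 320 147 [ 0.702 -0.16   0.064]
worn_a 0.86 271 122 286 149 [ 0.708 -0.066  0.025]
brush 0.82 378 186 403 262 [ 0.482 -0.356  0.015]
jar 0.94 369 140 408 166 [ 0.651 -0.336  0.086]
scoop 0.75 131 189 159 215 [0.528 0.276 0.003]
scoop 0.49 76 219 115 248 [0.44  0.368 0.098]
scoop 0.19 182 117 204 143 [0.716 0.156 0.029]
detergent 0.76 90 139 137 176 [0.617 0.327 0.136]
polish 0.65 75 223 116 247 [0.436 0.367 0.099]
```

View pics/a.png

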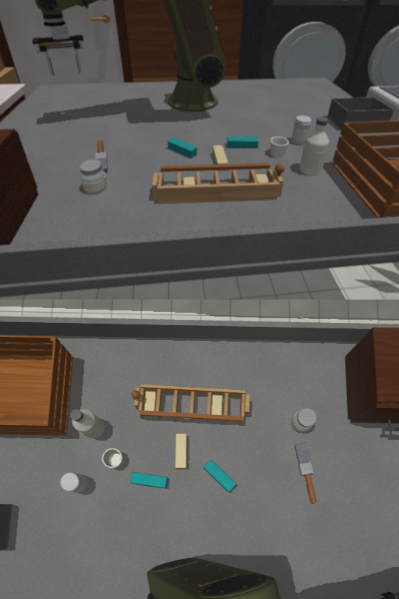

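```bash
python3 - <<'E'
from h import *
t=dict(np.load("t.npz")); P=cloud(t); im=t["img"].astype(int)
save("crop.png",cv2.resize(t["img"][95:260,150:340],None,fx=4,fy=3.6,interpolation=cv2.INTER_CUBIC)[:600])
hsv=cv2.cvtColor(t["img"],cv2.COLOR_RGB2HSV)
def rect(l,a,r,b,z0,z1):
    m=P[a:b+1,l:r+1].reshape(-1,3); m=m[(m[:,2]>z0)&(m[:,2]<z1)]
    q=cv2.minAreaRect((m[:,:2]*1000).astype(np.float32)); print(len(m),np.round(q[0]+q[1],1),q[2], "z",np.median(m[:,2]), "mean",m.mean(0))
    return m
for R in[(219,168,247,223),(257,198,304,252),(162,218,217,248)]: rect(*R,.022,.05)
# rail
m=rect(183,138,312,158,.056,.07)
m=m[abs(m[:,0]-np.median(m[:,0]))<.03]
vx=cv2.fitLine(m[:,:2].astype(np.float32),cv2.DIST_HUBER,0,.001,.001).ravel(); print("rail",vx,m.min(0),m.max(0))
m=rect(165,100,325,160,.03,.08)
k=rect(165,105,182,142,.08,.12)
E
```

```text
651 [550.   50.2 112.8  36. ] 1.1318455934524536 z 0.03363176349265831 mean [0.54954534 0.04987887 0.0334449 ]
658 [471.9 -76.8 113.9  36.1] 46.026695251464844 z 0.033752124939385945 mean [ 0.47196469 -0.07685266  0.03370023]
663 [453.7 151.  115.7  36.3] 82.55502319335938 z 0.03339922584713933 mean [0.45335057 0.15050419 0.03345465]
762 [662.8  13.9 324.5  17.4] 87.6446304321289 z 0.06187410194433121 mean [0.66154197 0.0134806  0.0617745 ]
rail [0.04095703 0.9991609  0.661542   0.0134806 ] [ 0.64782307 -0.14806922  0.05600524] [0.6759669  0.17596702 0.06924421]
3140 [706.8  17.1 375.4 105. ] 87.6446304321289 z 0.05467258942783755 mean [0.70721182 0.01964747 0.05290154]
97 [721.7 196.3  24.9  25.9] 86.19168090820312 z 0.09156996174491575 mean [0.72043277 0.1960137  0.09127573]
```

View pics/crop.png

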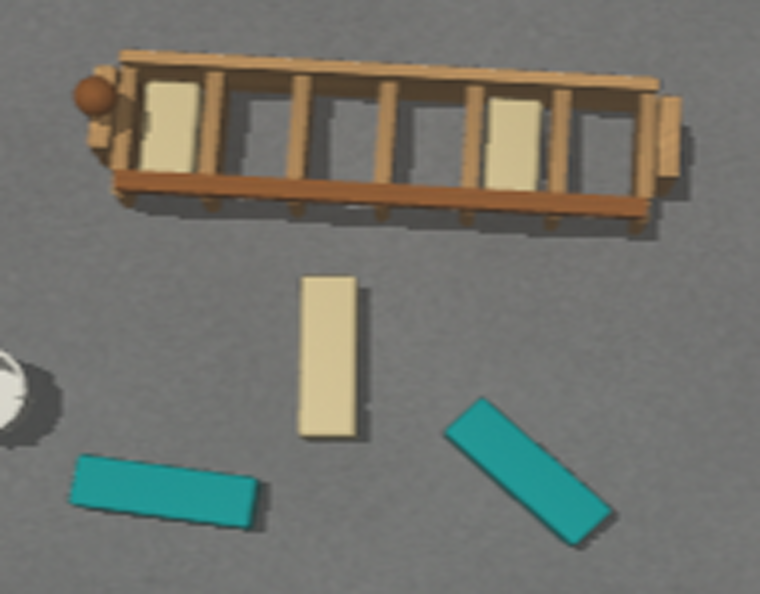

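The cream bar at (233,196) in the top image is the soap: it has the worn bars' colour, is 115×36 mm and points at the rack. The turquoise bars at (280,225) and (190,233) are look-alikes. The crop confirms this. The knob is at the left (+y) end, so the third gap is the one at y = +28 mm.

```bash
python3 - <<'E'
from h import *
t=dict(np.load("t.npz")); P=cloud(t); im=t["img"]
th=-0.041; R=np.array([[np.cos(th),-np.sin(th)],[np.sin(th),np.cos(th)]])
o=np.array([.7055,.0122])
Q=P.copy(); Q[...,:2]=(P[...,:2]-o)@R
# rail extents, back wall, dividers in rack frame
m=(P[...,2]>.053)&(P[...,2]<.07)&(abs(Q[...,0]+.043)<.012)&(abs(Q[...,1])<.2)
print("rail y",Q[m][:,1].min(),Q[m][:,1].max(),"x",np.percentile(Q[m][:,0],[2,50,98]))
m=(P[...,2]>.04)&(P[...,2]<.056)&(abs(Q[...,0])<.025)&(abs(Q[...,1])<.175)
y=np.sort(Q[m][:,1]); g=np.split(y,np.where(np.diff(y)>.006)[0]+1); print("dividers",[(len(a),round(a.mean(),4)) for a in g])
m=(P[...,2]>.04)&(abs(Q[...,1])<.17)&(abs(Q[...,0]-.047)<.015)
print("back",np.percentile(Q[m][:,0],[2,50,98]), "slope",np.polyfit(Q[m][:,1],Q[m][:,0],1))
E
```

```text
rail y -0.16232799623058597 0.172630265200567 x [-0.05102232 -0.04440496 -0.03649217]
dividers [(97, np.float64(-0.1636)), (76, np.float64(-0.1067)), (75, np.float64(-0.0509)), (74, np.float64(0.0049)), (82, np.float64(0.0606)), (82, np.float64(0.1165)), (67, np.float64(0.1708))]
back [0.03377975 0.04388949 0.05209254] slope [0.00153045 0.04457898]
```

Emit:
step_arm --plan '[{"dz": -0.2,"rz": 0.09,"claw": 1},{"dz": -0.2,"rz": 0.09,"claw": 1},{"rz": 0.036,"claw": 1},{"claw": 1}]' --grip_force 5

```text
$.plan[0]: bad value
```

Emit:
step_arm --plan '[{"dx": 0,"dy": 0,"dz": -0.2,"rx": 0,"ry": 0,"rz": 0.09,"claw": 1.0},{"dx": 0,"dy": 0,"dz": -0.2,"rx": 0,"ry": 0,"rz": 0.09,"claw": 1.0},{"dx": 0,"dy": 0,"dz": 0,"rx": 0,"ry": 0,"rz": 0.037,"claw": 1.0},{"dx": 0,"dy": 0,"dz": 0,"rx": 0,"ry": 0,"rz": 0,"claw": 1.0}]' --grip_force 5

```text
time_s: 1.05
ee_pos: [0.1624, -0.5255, 0.2628]
eef_rot: [3.141, -0.0, -0.042]
force: [0.0, -0.1, -0.6]
grip_width: 0.0653
grip_force: 0.0
```

Emit:
step_arm --plan '[{"dx": 0.238,"dy": -0.352,"dz": 0,"rx": 0,"ry": 0,"rz": 0,"claw": 1.0},{"dx": 0.238,"dy": -0.352,"dz": 0,"rx": 0,"ry": 0,"rz": 0,"claw": 1.0},{"dx": 0.238,"dy": -0.352,"dz": 0,"rx": 0,"ry": 0,"rz": 0,"claw": 1.0},{"dx": 0.238,"dy": -0.352,"dz": 0,"rx": 0,"ry": 0,"rz": 0,"claw": 1.0},{"dx": 0.238,"dy": -0.352,"dz": 0,"rx": 0,"ry": 0,"rz": 0,"claw": 1.0},{"dx": 0.238,"dy": -0.352,"dz": 0,"rx": 0,"ry": 0,"rz": 0,"claw": 1.0},{"dx": 0.238,"dy": -0.352,"dz": 0,"rx": 0,"ry": 0,"rz": 0,"claw": 1.0},{"dx": 0.238,"dy": -0.352,"dz": 0,"rx": 0,"ry": 0,"rz": 0,"claw": 1.0},{"dx": 0.238,"dy": -0.352,"dz": 0,"rx": 0,"ry": 0,"rz": 0,"claw": 1.0},{"dx": 0.238,"dy": -0.352,"dz": 0,"rx": 0,"ry": 0,"rz": 0,"claw": 1.0}]'

```text
time_s: 2.05
ee_pos: [0.4153, -0.1819, 0.2622]
eef_rot: [-3.141, 0.0, -0.039]
force: [0.1, -1.0, -0.1]
grip_width: 0.0003
grip_force: 0.0
```

Emit:
step_arm --plan '[{"dx": 0.238,"dy": -0.352,"dz": 0,"rx": 0,"ry": 0,"rz": 0,"claw": 1.0},{"dx": 0.238,"dy": -0.352,"dz": 0,"rx": 0,"ry": 0,"rz": 0,"claw": 1.0},{"dx": 0.238,"dy": -0.352,"dz": 0,"rx": 0,"ry": 0,"rz": 0,"claw": 1.0},{"dx": 0.238,"dy": -0.352,"dz": 0,"rx": 0,"ry": 0,"rz": 0,"claw": 1.0},{"dx": 0.238,"dy": -0.352,"dz": 0,"rx": 0,"ry": 0,"rz": 0,"claw": 1.0},{"dx": 0.238,"dy": -0.352,"dz": 0,"rx": 0,"ry": 0,"rz": 0,"claw": 1.0},{"dx": 0.238,"dy": -0.352,"dz": 0,"rx": 0,"ry": 0,"rz": 0,"claw": 1.0},{"dx": 0,"dy": 0,"dz": 0,"rx": 0,"ry": 0,"rz": 0,"claw": 1.0}]'

```text
time_s: 2.85
ee_pos: [0.5924, 0.0593, 0.2608]
eef_rot: [-3.141, 0.002, -0.035]
force: [-0.7, -0.7, -0.5]
grip_width: 0.0004
grip_force: 0.0
```

Emit:
step_arm --plan '[{"dx": 0.235,"dy": -0.34,"dz": 0,"rx": 0,"ry": 0,"rz": 0,"claw": 1.0},{"dx": 0.235,"dy": -0.34,"dz": 0,"rx": 0,"ry": 0,"rz": 0,"claw": 1.0},{"dx": 0.235,"dy": -0.34,"dz": 0,"rx": 0,"ry": 0,"rz": 0,"claw": 1.0},{"dx": 0,"dy": 0,"dz": 0.4,"rx": 0,"ry": 0,"rz": 0,"claw": 1.0},{"dx": 0,"dy": 0,"dz": 0.4,"rx": 0,"ry": 0,"rz": 0,"claw": 1.0},{"dx": 0,"dy": 0,"dz": 0.4,"rx": 0,"ry": 0,"rz": 0,"claw": 1.0},{"dx": 0,"dy": 0,"dz": 0.4,"rx": 0,"ry": 0,"rz": 0,"claw": 1.0},{"dx": 0,"dy": 0,"dz": 0,"rx": 0,"ry": 0,"rz": 0,"claw": 1.0},{"dx": 0,"dy": 0,"dz": 0,"rx": 0,"ry": 0,"rz": 0,"claw": 1.0}]'

```text
time_s: 3.75
ee_pos: [0.666, 0.1544, 0.1033]
eef_rot: [3.141, 0.0, -0.04]
force: [0.5, 0.6, 0.7]
grip_width: 0.0008
grip_force: 0.0
```

```bash
python3 - <<'E'
from h import *
print(telemetry.get_obs()["ee_pos"],telemetry.get_obs()["eef_rot"],telemetry.get_obs()["force"])
w=viewer.camera("wrist"); save("w.png",w["img"])
E
```

```text
[0.66599334 0.15438228 0.10331912] [ 3.14149272e+00  2.58861841e-04 -4.04374317e-02] [0.54065349 0.60392467 0.74823634]
```

View pics/w.png

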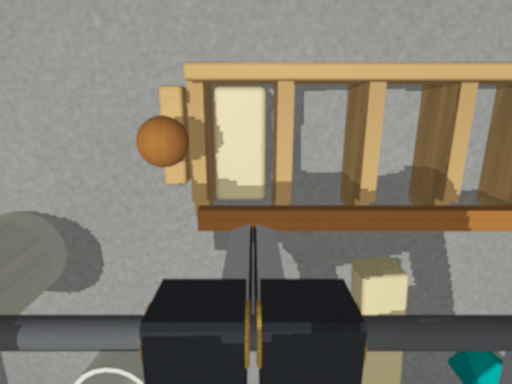

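The fingertip at (253,228) stands just in front of the rail, opposite the first gap. The knob is at (163,140), and the soap is below at (379,290). I'll measure the rack again from this depth image.

```bash
cat >> h.py <<'E'
from scipy.spatial.transform import Rotation
def wcloud():
    s=telemetry.get_obs(); p=viewer.camera("wrist"); v,u=np.mgrid[0:384,0:512]; z=p["z_map"]
    c=np.stack([(u-p["cx"])/p["fx"]*z,(v-p["cy"])/p["fy"]*z,z],-1)
    T=np.array(p["tool_from_camera"]); c=c@T[:3,:3].T+T[:3,3]
    W=c@Rotation.from_euler("xyz",s["eef_rot"]).as_matrix().T+s["ee_pos"]; W[z==0]=np.nan
    return p,W
E
python3 - <<'E'
from h import *
p,P=wcloud()
m=(P[190:245,190:,2]>.056)&(P[190:245,190:,2]<.068); X=P[190:245,190:][m]
vx=cv2.fitLine(X[:,:2].astype(np.float32),cv2.DIST_HUBER,0,.001,.001).ravel(); th=-np.arctan2(vx[0],vx[1]) if vx[1]>0 else -np.arctan2(-vx[0],-vx[1])
print("rail",vx,th,np.median(X[:,2]),"left end",X[:,1].max())
o=np.array([.7047,.0172]); R=np.array([[np.cos(th),-np.sin(th)],[np.sin(th),np.cos(th)]])
Q=P.copy(); Q[...,:2]=(P[...,:2]-o)@R
m=(P[...,2]>.056)&(P[...,2]<.068)&(abs(Q[...,0]+.043)<.014)&(abs(Q[...,1])<.2)
print("rail x",np.percentile(Q[m][:,0],[2,50,98]),"ymax",Q[m][:,1].max())
m=(P[...,2]>.045)&(P[...,2]<.053)&(abs(Q[...,0])<.025)&(abs(Q[...,1])<.175)
y=np.sort(Q[m][:,1]); g=np.split(y,np.where(np.diff(y)>.006)[0]+1); print("dividers",[(len(a),round(a.mean(),4)) for a in g])
E
```

```text
rail [0.04960582 0.99876887 0.66699684 0.07482824] -0.049626186 0.06254807286810976 left end 0.1903857963775458
rail x [-0.04836509 -0.04037547 -0.03411561] ymax 0.17110868568836932
dividers [(1548, np.float64(0.0047)), (1386, np.float64(0.0602)), (1228, np.float64(0.1157)), (1104, np.float64(0.1704))]
```

Emit:
step_arm --plan '[{"dx": 0.03,"dy": 0,"dz": 0.1,"rx": 0,"ry": 0,"rz": 0,"claw": 1.0},{"dx": 0,"dy": -0.04,"dz": 0.1,"rx": 0,"ry": 0,"rz": 0.003,"claw": 1.0},{"dx": 0,"dy": 0,"dz": 0.03,"rx": 0,"ry": 0,"rz": 0,"claw": 1.0},{"dx": 0,"dy": 0,"dz": 0.03,"rx": 0,"ry": 0,"rz": 0,"claw": 1.0},{"dx": 0,"dy": 0,"dz": 0,"rx": 0,"ry": 0,"rz": 0,"claw": 1.0},{"dx": 0,"dy": 0,"dz": 0,"rx": 0,"ry": 0,"rz": 0,"claw": 1.0}]'

```text
time_s: 4.45
ee_pos: [0.669, 0.159, 0.0769]
eef_rot: [-3.141, -0.0, -0.046]
force: [-2.6, 4.0, 4.6]
grip_width: 0.0008
grip_force: 2.2
```

Emit:
step_arm --plan '[{"dx": 0,"dy": 0.08,"dz": 0,"rx": 0,"ry": 0,"rz": 0,"claw": 1.0},{"dx": 0,"dy": 0.08,"dz": 0,"rx": 0,"ry": 0,"rz": 0,"claw": 1.0},{"dx": 0,"dy": 0.08,"dz": 0,"rx": 0,"ry": 0,"rz": 0,"claw": 1.0},{"dx": 0,"dy": 0.08,"dz": 0,"rx": 0,"ry": 0,"rz": 0,"claw": 1.0},{"dx": 0,"dy": 0.08,"dz": 0,"rx": 0,"ry": 0,"rz": 0,"claw": 1.0},{"dx": 0,"dy": 0.08,"dz": 0,"rx": 0,"ry": 0,"rz": 0,"claw": 1.0},{"dx": 0,"dy": 0.08,"dz": 0,"rx": 0,"ry": 0,"rz": 0,"claw": 1.0}]'

```text
time_s: 5.15
ee_pos: [0.6664, 0.1021, 0.0765]
eef_rot: [-3.142, -0.0, -0.046]
force: [-0.3, 4.0, 5.2]
grip_width: 0.0005
grip_force: 2.4
```

Emit:
step_arm --plan '[{"dx": 0,"dy": 0,"dz": 0,"rx": 0,"ry": 0,"rz": 0,"claw": 1.0}]'

```text
time_s: 5.25
ee_pos: [0.6665, 0.1011, 0.0764]
eef_rot: [3.141, 0.0, -0.047]
force: [0.4, -3.2, 4.7]
grip_width: 0.0007
grip_force: 2.4
```

Emit:
step_arm --plan '[{"dx": 0,"dy": 0.08,"dz": 0,"rx": 0,"ry": 0,"rz": 0,"claw": 1.0},{"dx": 0,"dy": 0.08,"dz": 0,"rx": 0,"ry": 0,"rz": 0,"claw": 1.0},{"dx": 0,"dy": 0.08,"dz": 0,"rx": 0,"ry": 0,"rz": 0,"claw": 1.0},{"dx": 0,"dy": 0.08,"dz": 0,"rx": 0,"ry": 0,"rz": 0,"claw": 1.0},{"dx": 0,"dy": 0.08,"dz": 0,"rx": 0,"ry": 0,"rz": 0,"claw": 1.0},{"dx": 0,"dy": 0.08,"dz": 0,"rx": 0,"ry": 0,"rz": 0,"claw": 1.0},{"dx": 0,"dy": 0.08,"dz": 0,"rx": 0,"ry": 0,"rz": 0,"claw": 1.0},{"dx": 0,"dy": 0,"dz": 0,"rx": 0,"ry": 0,"rz": 0,"claw": 1.0},{"dx": 0,"dy": 0,"dz": 0,"rx": 0,"ry": 0,"rz": 0,"claw": 1.0}]'

```text
time_s: 6.15
ee_pos: [0.6639, 0.0457, 0.0764]
eef_rot: [3.14, 0.0, -0.046]
force: [-0.3, -4.3, 4.8]
grip_width: 0.0003
grip_force: 2.4
```

Emit:
step_arm --plan '[{"dx": 0,"dy": 0,"dz": -0.4,"rx": 0,"ry": 0,"rz": 0,"claw": 0.89},{"dx": 0,"dy": 0,"dz": -0.4,"rx": 0,"ry": 0,"rz": 0,"claw": 0.89},{"dx": -0.2,"dy": 0,"dz": -0.4,"rx": 0,"ry": 0,"rz": 0,"claw": 0.89},{"dx": -0.4,"dy": 0,"dz": 0,"rx": 0,"ry": 0,"rz": 0,"claw": 0.89},{"dx": -0.4,"dy": 0,"dz": 0,"rx": 0,"ry": 0,"rz": 0,"claw": 0.89},{"dx": -0.4,"dy": 0,"dz": 0,"rx": 0,"ry": 0,"rz": 0,"claw": 0.89},{"dx": -0.4,"dy": 0,"dz": 0,"rx": 0,"ry": 0,"rz": 0,"claw": 0.89},{"dx": -0.4,"dy": 0,"dz": 0,"rx": 0,"ry": 0,"rz": 0,"claw": 0.89},{"dx": 0,"dy": 0,"dz": 0,"rx": 0,"ry": 0,"rz": 0,"claw": 0.89},{"dx": 0,"dy": 0,"dz": 0,"rx": 0,"ry": 0,"rz": 0,"claw": 0.89}]'

```text
time_s: 7.15
ee_pos: [0.4441, 0.057, 0.1967]
eef_rot: [3.141, -0.001, -0.045]
force: [0.4, 0.1, -0.4]
grip_width: 0.0101
grip_force: 0.0
```

```bash
cat >> h.py <<'E'
def measure(P,o0,th0,soapx):
    """rack (o,th) and soap pose from a world cloud, given rough values"""
    o=np.array(o0,float); th=th0
    rot=lambda a:np.array([[np.cos(a),-np.sin(a)],[np.sin(a),np.cos(a)]])
    for _ in range(3):
        Q=P.copy(); Q[...,:2]=(P[...,:2]-o)@rot(th)
        m=(P[...,2]>.055)&(P[...,2]<.069)&(abs(Q[...,0]+.043)<.011)&(abs(Q[...,1])<.15)
        a,b=np.polyfit(Q[m][:,1],Q[m][:,0],1); th-=a*.7
        m2=(P[...,2]>.044)&(P[...,2]<.054)&(abs(Q[...,0])<.02)&(abs(Q[...,1])<.13)
        yy=Q[m2][:,1]; ds=[np.median(yy[abs(yy-c-.003)<.009])-c if (abs(yy-c-.003)<.009).sum()>20 else np.nan for c in(-.112,-.056,0,.056,.112)] if _==0 else [np.median(yy[abs(yy-c)<.008])-c if (abs(yy-c)<.008).sum()>20 else np.nan for c in(-.112,-.056,0,.056,.112)]
        o=o+rot(th)@np.array([b+.043,np.nanmean(ds)])
    Q=P.copy(); Q[...,:2]=(P[...,:2]-o)@rot(th)
    s=(P[...,2]>.026)&(P[...,2]<.042)&(Q[...,0]<-.053)&(abs(Q[...,0]-soapx)<.085)&(abs(Q[...,1]-.03)<.04)
    q=cv2.minAreaRect((Q[s][:,:2]*1000).astype(np.float32)); X=Q[s]
    print("rack",np.round(o,4),round(th,4),"div",np.round(ds,4),"soap in rack frame",np.round(q[0]+q[1]+(q[2],),1),"x",X[:,0].min(),X[:,0].max())
    bins=np.linspace(X[:,0].min()+.006,X[:,0].max()-.006,9); c=[]
    for l,h in zip(bins,bins[1:]):
        y=X[(X[:,0]>l)&(X[:,0]<h)][:,1]; c.append(((l+h)/2,(y.min()+y.max())/2))
    a=np.polyfit(*np.array(c).T,1); print("soap axis slope",a[0],"y at mouth end",np.polyval(a,X[:,0].max()),"y near end",np.polyval(a,X[:,0].min()))
    return o,th
E
python3 - <<'E'
from h import *
s=telemetry.get_obs(); print(s["ee_pos"],s["eef_rot"],s["grip_width"])
p,P=wcloud(); save("w2.png",p["img"])
for C in(P,cloud(viewer.camera("top"))):
    try: measure(C,(.7056,.019),-.044,-.155)
    except Exception as e: print(e)
E
```

```text
[0.4440963  0.05701518 0.19666199] [ 3.14143302e+00 -5.13147853e-04 -4.53887112e-02] 0.01012152769200658
expected non-empty vector for x
rack [0.7046 0.0172] -0.0402 div [-0.      0.0001 -0.      0.     -0.    ] soap in rack frame [-134.3   28.2   70.5   36.2    3.5] x -0.16850467626999874 -0.09827489671539354
soap axis slope 0.030812734618940112 y at mouth end 0.028774005421864743 y near end 0.026610033862102027
```

View pics/w2.png

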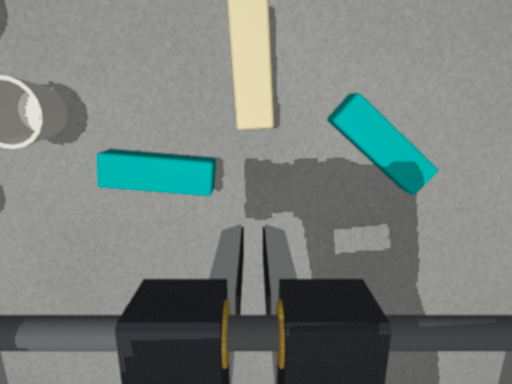

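The view shows the cream soap's near end at (255,128), straight ahead of the open fingers at (252,235). The turquoise bars lie to either side, clear of the path.

```bash
python3 - <<'E'
from h import *
p,P=wcloud(); X=P[0:140,200:300].reshape(-1,3); X=X[(X[:,2]>.027)&(X[:,2]<.042)]
n=X[X[:,0]<X[:,0].min()+.03]
print("near x",np.percentile(X[:,0],1),"z",np.median(X[:,2]))
for l in(.0,.01,.02,.03,.04,.05):
    y=X[abs(X[:,0]-X[:,0].min()-l-.006)<.004][:,1]; print(round(X[:,0].min()+l+.006,3),np.percentile(y,1),np.percentile(y,99),y.mean())
E
```

```text
near x 0.49685472828606525 z 0.034500229467300234
0.501 0.03587442811498993 0.07024404246412884 0.05305582052481289
0.511 0.03556570175479838 0.07060091262454606 0.05304272501338382
0.521 0.035672671396670276 0.07091616719765347 0.05325049756613266
0.531 0.03591643751006059 0.0711328470024122 0.05345220577447185
0.541 0.03645622647723006 0.07099644458295352 0.05356833759374747
0.551 0.0362038076756426 0.07108859485613679 0.053671196191561986
```

Emit:
step_arm --plan '[{"dx": 0,"dy": 0.05,"dz": 0.4,"rx": 0,"ry": 0,"rz": 0,"claw": 0.89},{"dx": 0,"dy": 0,"dz": 0.4,"rx": 0,"ry": 0,"rz": 0,"claw": 0.89},{"dx": 0,"dy": 0,"dz": 0.4,"rx": 0,"ry": 0,"rz": 0,"claw": 0.89},{"dx": 0,"dy": 0,"dz": 0.3,"rx": 0,"ry": 0,"rz": -0.002,"claw": 0.89},{"dx": 0,"dy": 0,"dz": 0.2,"rx": 0,"ry": 0,"rz": 0,"claw": 0.89},{"dx": 0,"dy": 0,"dz": 0,"rx": 0,"ry": 0,"rz": 0,"claw": 0.89},{"dx": 0,"dy": 0,"dz": 0,"rx": 0,"ry": 0,"rz": 0,"claw": 0.89}]'

```text
time_s: 8.0
ee_pos: [0.4444, 0.0519, 0.0266]
eef_rot: [3.142, 0.001, -0.043]
force: [0.0, 0.2, -0.2]
grip_width: 0.0105
grip_force: 0.0
```

Emit:
step_arm --plan '[{"dx": 0.15,"dy": 0,"dz": 0,"rx": 0,"ry": 0,"rz": 0,"claw": 0.89},{"dx": 0.15,"dy": 0,"dz": 0,"rx": 0,"ry": 0,"rz": 0,"claw": 0.89},{"dx": 0.05,"dy": 0,"dz": 0,"rx": 0,"ry": 0,"rz": 0,"claw": 0.89},{"dx": 0.05,"dy": 0,"dz": 0,"rx": 0,"ry": 0,"rz": 0,"claw": 0.89},{"dx": 0.05,"dy": 0,"dz": 0,"rx": 0,"ry": 0,"rz": 0,"claw": 0.89},{"dx": 0.05,"dy": 0,"dz": 0,"rx": 0,"ry": 0,"rz": 0,"claw": 0.89},{"dx": 0.05,"dy": 0,"dz": 0,"rx": 0,"ry": 0,"rz": 0,"claw": 0.89},{"dx": 0.05,"dy": 0,"dz": 0,"rx": 0,"ry": 0,"rz": 0,"claw": 0.89},{"dx": 0.05,"dy": 0,"dz": 0,"rx": 0,"ry": 0,"rz": 0,"claw": 0.89},{"dx": 0,"dy": 0,"dz": 0,"rx": 0,"ry": 0,"rz": 0,"claw": 0.89}]'

```text
time_s: 9.0
ee_pos: [0.5096, 0.0491, 0.0264]
eef_rot: [3.142, -0.001, -0.043]
force: [0.1, -0.6, -0.0]
grip_width: 0.0101
grip_force: 0.0
```

```bash
cat > look.py <<'E'
from h import *; import sys
p=viewer.camera("scene"); w,P=wcloud()
save(sys.argv[1],np.hstack([cv2.resize(w["img"],(400,300)),cv2.resize(p["img"][180:280,170:390],(400,300))]))
try: measure(cloud(p),(.705,.018),-.042,-.12)
except Exception as e: print(e)
E
python3 look.py p1.png
```

```text
rack [0.7074 0.0196] -0.0419 div [ 0.      0.0006  0.0003 -0.0003 -0.0006] soap in rack frame [-145.4   23.8  102.    37.6    1.8] x -0.19653206787084573 -0.0947031612371842
soap axis slope 0.005765817787038225 y at mouth end 0.0239910281655085 y near end 0.02340390124440548
```

View pics/p1.png

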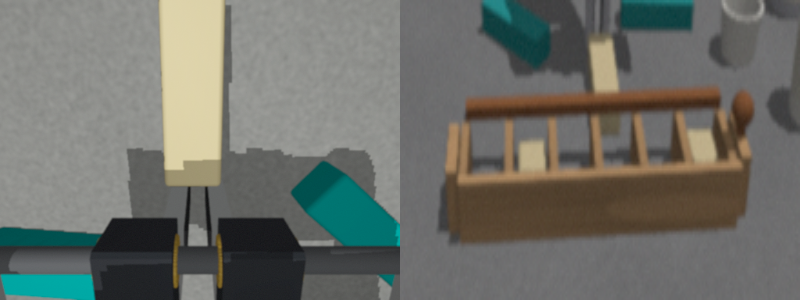

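The soap's near end at (193,183) in the left half sits square on the fingers, and the bar points into the third gap from the knob in the right half. I'll check the lateral offset with the top camera.

```bash
python3 - <<'E'
from h import *
p=viewer.camera("top"); measure(cloud(p),(.705,.018),-.042,-.12)
w,P=wcloud(); s=telemetry.get_obs()
X=P[0:240,150:350].reshape(-1,3); X=X[(X[:,2]>.027)&(X[:,2]<.042)&(abs(X[:,1]-.05)<.035)]
print(X[:,0].min(),X[:,0].max())
for l in np.arange(.53,.66,.02):
    y=X[abs(X[:,0]-l)<.005][:,1]
    if len(y): print(round(l,3),np.percentile(y,1),np.percentile(y,99))
m=(P[...,2]>.055)&(P[...,2]<.069); print(m.sum())
E
```

```text
rack [0.7046 0.0173] -0.04 div [ 0.0002  0.0002 -0.0003  0.0003 -0.0004] soap in rack frame [-94.4  23.   43.6  36.3   3.9] x -0.11627333528009004 -0.07152984867912673
soap axis slope -0.036001271170685877 y at mouth end 0.022665198082864324 y near end 0.024276020477107554
0.5171848490163743 0.6277901024794288
0.53 0.033855863830996584 0.069061988747663
0.55 0.0330139427878816 0.06809390808236312
0.57 0.032119591653675325 0.06727276962036358
0.59 0.03135373800000041 0.06636834724498404
0.61 0.030551595045287625 0.06558851418489994
0.63 0.030337381369900204 0.06489117286156491
1060
```

Emit:
step_arm --plan '[{"dx": 0.04,"dy": -0.009,"dz": 0,"rx": 0,"ry": 0,"rz": 0,"claw": 0.89},{"dx": 0.04,"dy": -0.009,"dz": 0,"rx": 0,"ry": 0,"rz": 0,"claw": 0.89},{"dx": 0.04,"dy": -0.009,"dz": 0,"rx": 0,"ry": 0,"rz": 0,"claw": 0.89},{"dx": 0.04,"dy": -0.009,"dz": 0,"rx": 0,"ry": 0,"rz": 0,"claw": 0.89},{"dx": 0,"dy": 0,"dz": 0,"rx": 0,"ry": 0,"rz": 0,"claw": 0.89}]'

```text
time_s: 9.7
ee_pos: [0.5256, 0.0522, 0.0265]
eef_rot: [-3.142, -0.001, -0.043]
force: [-0.9, -0.4, 1.0]
grip_width: 0.0105
grip_force: 0.0
```

```bash
cat > chk.py <<'E'
from h import *
p=viewer.camera("top"); measure(cloud(p),(.705,.018),-.042,-.1)
w,P=wcloud(); s=telemetry.get_obs()
X=P[0:240,150:350].reshape(-1,3); X=X[(X[:,2]>.027)&(X[:,2]<.042)&(abs(X[:,1]-.05)<.035)]
print(X[:,0].min(),X[:,0].max())
for l in np.arange(X[:,0].min()+.01,X[:,0].max(),.025):
    y=X[abs(X[:,0]-l)<.005][:,1]
    if len(y): print(round(l,3),np.percentile(y,[1,99]))
E
python3 chk.py
```

```text
rack [0.7046 0.0172] -0.0399 div [ 0.0001  0.0001 -0.0003  0.0002 -0.0002] soap in rack frame [-76.2  27.1  38.8  36.1   2.4] x -0.09578478865751174 -0.05618841359468186
soap axis slope -0.10493027782672605 y at mouth end 0.024913685508099928 y near end 0.029068544144373914
0.53347000850298 0.6442713044236886
0.543 [0.03694001 0.07177548]
0.568 [0.03594438 0.07085423]
0.593 [0.0345475  0.06989431]
0.618 [0.03368393 0.06871773]
0.643 [0.03252604 0.06786157]
```

Emit:
step_arm --plan '[{"dx": 0.05,"dy": -0.005,"dz": 0,"rx": 0,"ry": 0,"rz": 0,"claw": 0.89},{"dx": 0.05,"dy": -0.005,"dz": 0,"rx": 0,"ry": 0,"rz": 0,"claw": 0.89},{"dx": 0.06,"dy": 0,"dz": 0,"rx": 0,"ry": 0,"rz": 0,"claw": 0.89},{"dx": 0.06,"dy": 0,"dz": 0,"rx": 0,"ry": 0,"rz": 0,"claw": 0.89},{"dx": 0.06,"dy": 0,"dz": 0,"rx": 0,"ry": 0,"rz": 0,"claw": 0.89},{"dx": 0.06,"dy": 0,"dz": 0,"rx": 0,"ry": 0,"rz": 0,"claw": 0.89},{"dx": 0,"dy": 0,"dz": 0,"rx": 0,"ry": 0,"rz": 0,"claw": 0.89}]'

```text
time_s: 10.5
ee_pos: [0.5598, 0.0515, 0.0265]
eef_rot: [-3.142, -0.001, -0.043]
force: [0.3, -0.2, -0.1]
grip_width: 0.0103
grip_force: 0.0
```

```bash
sed -i 's/-.042,-.1)/-.042,-.08)/' chk.py; python3 chk.py
```

```text
rack [0.7045 0.0171] -0.0407 div [ 0.0005 -0.0001 -0.0001 -0.0001 -0.0002] soap in rack frame [-53.2  32.1   7.9   0.2  88.5] x -0.05342835713152693 -0.05304559509505479Traceback (most recent call last):
  File "chk.py", line 2, in <module>
    p=viewer.camera("top"); measure(cloud(p),(.705,.018),-.042,-.08)
                            ~~~~~~~^^^^^^^^^^^^^^^^^^^^^^^^^^^^^^^^^
  File "h.py", line 32, in measure
    y=X[(X[:,0]>l)&(X[:,0]<h)][:,1]; c.append(((l+h)/2,(y.min()+y.max())/2))
                                                        ~~~~~^^
    return umr_minimum(a, axis, None, out, keepdims, initial, where)
ValueError: zero-size array to reduction operation minimum which has no identity
```

Emit:
step_arm --plan '[{"dx": 0.06,"dy": 0,"dz": 0,"rx": 0,"ry": 0,"rz": 0,"claw": 0.89},{"dx": 0.06,"dy": 0,"dz": 0,"rx": 0,"ry": 0,"rz": 0,"claw": 0.89},{"dx": 0.06,"dy": 0,"dz": 0,"rx": 0,"ry": 0,"rz": 0,"claw": 0.89},{"dx": 0.06,"dy": 0,"dz": 0,"rx": 0,"ry": 0,"rz": 0,"claw": 0.89},{"dx": 0.06,"dy": 0,"dz": 0,"rx": 0,"ry": 0,"rz": 0,"claw": 0.89},{"dx": 0.06,"dy": 0,"dz": 0,"rx": 0,"ry": 0,"rz": 0,"claw": 0.89},{"dx": 0.06,"dy": 0,"dz": 0,"rx": 0,"ry": 0,"rz": 0,"claw": 0.89},{"dx": 0.06,"dy": 0,"dz": 0,"rx": 0,"ry": 0,"rz": 0,"claw": 0.89},{"dx": 0,"dy": 0,"dz": 0,"rx": 0,"ry": 0,"rz": 0,"claw": 0.89}]'

```text
time_s: 11.45
ee_pos: [0.6077, 0.0495, 0.0264]
eef_rot: [-3.142, -0.001, -0.043]
force: [-0.3, 0.3, 0.5]
grip_width: 0.0104
grip_force: 0.0
```

```bash
python3 look.py p2.png
```

```text
rack [0.7073 0.0195] -0.0425 div [ 0.0001  0.0008 -0.0001 -0.0001 -0.0007] soap in rack frame [-75.5  26.8  45.4  34.2   4. ] x -0.09707683858630423 -0.05300814354263084
zero-size array to reduction operation minimum which has no identity
```

View pics/p2.png

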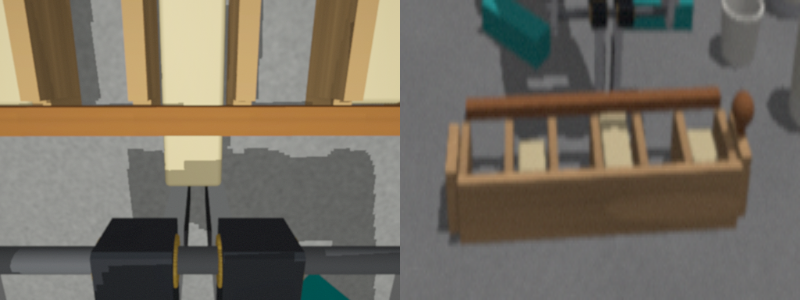

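The soap is sliding squarely into the third gap from the knob: its near end is at (193,180) on the left, and the bar shows at (617,145) on the right. About 18 mm remains, so I'll finish slowly.

Emit:
step_arm --plan '[{"dx": 0.04,"dy": 0,"dz": 0,"rx": 0,"ry": 0,"rz": 0,"claw": 0.89},{"dx": 0.04,"dy": 0,"dz": 0,"rx": 0,"ry": 0,"rz": 0,"claw": 0.89},{"dx": 0.03,"dy": 0,"dz": 0,"rx": 0,"ry": 0,"rz": 0,"claw": 0.89},{"dx": 0.02,"dy": 0,"dz": 0,"rx": 0,"ry": 0,"rz": 0,"claw": 0.89},{"dx": 0.01,"dy": 0,"dz": 0,"rx": 0,"ry": 0,"rz": 0,"claw": 0.89},{"dx": 0,"dy": 0,"dz": 0,"rx": 0,"ry": 0,"rz": 0,"claw": 0.89}]'

```text
time_s: 12.15
ee_pos: [0.6211, 0.0489, 0.0265]
eef_rot: [3.142, -0.0, -0.043]
force: [1.5, -0.1, -0.2]
grip_width: 0.0104
grip_force: 0.0
```

Emit:
step_arm --plan '[{"dx": 0.015,"dy": 0,"dz": 0,"rx": 0,"ry": 0,"rz": 0,"claw": 0.89},{"dx": 0.01,"dy": 0,"dz": 0,"rx": 0,"ry": 0,"rz": 0,"claw": 0.89}]'

```text
time_s: 12.35
ee_pos: [0.6235, 0.0489, 0.0265]
eef_rot: [-3.142, 0.0, -0.043]
force: [-0.9, 0.5, 0.6]
grip_width: 0.0103
grip_force: 0.8
```

Emit:
step_arm --plan '[{"dx": 0.01,"dy": 0,"dz": 0,"rx": 0,"ry": 0,"rz": 0,"claw": 0.89},{"dx": 0.005,"dy": 0,"dz": 0,"rx": 0,"ry": 0,"rz": 0,"claw": 0.89},{"dx": 0,"dy": 0,"dz": 0,"rx": 0,"ry": 0,"rz": 0,"claw": 0.89}]'

```text
time_s: 12.65
ee_pos: [0.6251, 0.0488, 0.0265]
eef_rot: [-3.142, -0.0, -0.043]
force: [-0.2, 0.5, 0.2]
grip_width: 0.0102
grip_force: 0.3
```

Emit:
step_arm --plan '[{"dx": 0.01,"dy": 0,"dz": 0,"rx": 0,"ry": 0,"rz": 0,"claw": 0.89},{"dx": 0,"dy": 0,"dz": 0,"rx": 0,"ry": 0,"rz": 0,"claw": 0.89}]'

```text
time_s: 12.85
ee_pos: [0.6257, 0.0488, 0.0264]
eef_rot: [3.142, 0.001, -0.043]
force: [-4.5, 0.1, 3.0]
grip_width: 0.0102
grip_force: 2.5
```

Emit:
step_arm --plan '[{"dx": 0.01,"dy": 0,"dz": 0,"rx": 0,"ry": 0,"rz": 0,"claw": 0.89},{"dx": 0,"dy": 0,"dz": 0,"rx": 0,"ry": 0,"rz": 0,"claw": 0.89}]'

```text
time_s: 13.05
ee_pos: [0.6258, 0.0487, 0.0265]
eef_rot: [3.141, 0.003, -0.043]
force: [-13.6, 0.0, 9.2]
grip_width: 0.0103
grip_force: 6.8
```

The force has risen to about 14 N where the bar should meet the back wall, so it is home. I'll back off.

Emit:
step_arm --plan '[{"dx": -0.1,"dy": 0,"dz": 0,"rx": 0,"ry": 0,"rz": 0,"claw": 0.89},{"dx": -0.3,"dy": 0,"dz": 0,"rx": 0,"ry": 0,"rz": 0,"claw": 0.89},{"dx": -0.4,"dy": 0,"dz": 0,"rx": 0,"ry": 0,"rz": 0,"claw": 0.89},{"dx": 0,"dy": 0,"dz": -0.4,"rx": 0,"ry": 0,"rz": 0,"claw": 0.89},{"dx": -0.2,"dy": 0,"dz": -0.4,"rx": 0,"ry": 0,"rz": 0,"claw": 0.89},{"dx": -0.4,"dy": 0,"dz": -0.3,"rx": 0,"ry": 0,"rz": 0,"claw": 0.89},{"dx": -0.4,"dy": 0,"dz": -0.2,"rx": 0,"ry": 0,"rz": 0,"claw": 0.89},{"dx": 0,"dy": 0,"dz": 0,"rx": 0,"ry": 0,"rz": 0,"claw": 0.89},{"dx": 0,"dy": 0,"dz": 0,"rx": 0,"ry": 0,"rz": 0,"claw": 0.89},{"dx": 0,"dy": 0,"dz": 0,"rx": 0,"ry": 0,"rz": 0,"claw": 0.89}]'

```text
time_s: 14.05
ee_pos: [0.4478, 0.0563, 0.156]
eef_rot: [3.142, 0.0, -0.043]
force: [0.0, 0.0, -1.0]
grip_width: 0.0102
grip_force: 0.0
```

```bash
python3 - <<'E'
from h import *
p=viewer.camera("top"); P=cloud(p); save("end.png",cv2.resize(p["img"][95:260,150:340],None,fx=4,fy=3.6))
th=-.0402; R=np.array([[np.cos(th),-np.sin(th)],[np.sin(th),np.cos(th)]])
Q=P.copy(); Q[...,:2]=(P[...,:2]-[.7046,.0172])@R
s=(P[...,2]>.026)&(P[...,2]<.039)&(abs(Q[...,1]-.028)<.021)&(Q[...,0]>-.12)&(Q[...,0]<.041)
X=Q[s]; print(np.percentile(X[:,0],[1,99]),[np.round((X[abs(X[:,0]-c)<.008][:,1].min(),X[abs(X[:,0]-c)<.008][:,1].max()),4) for c in(-.06,0,.03) if (abs(X[:,0]-c)<.008).any()], np.median(X[:,2]))
E
```

```text
[-0.07060293  0.04002327] [array([0.0099, 0.0458]), array([0.0107, 0.0451]), array([0.01  , 0.0449])] 0.033542514046473695
```

View pics/end.png

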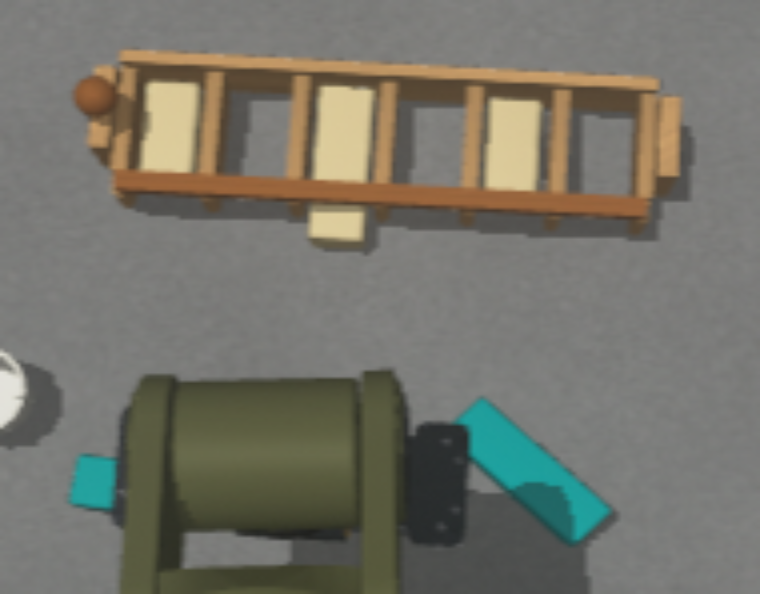

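The soap, at (342,150) in the crop, is home and straight in the third gap from the knob, centred near y = 28 mm with its near end at about x = -71 mm. The hand is clear and nothing else visible has moved.

```bash
python3 -c "
from station import hand_in
print(hand_in())"
```

```text
the job is handed in; nothing more can be done
None
```

I counted the gaps from the knob end and pushed the new soap bar fully home in the third gap; the hand is clear and the job is handed in, though no verdict came back.

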